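# Tip the last loaf tin down into its place on the mat

## Robot

A 7-joint arm with a two-finger parallel gripper is mounted at the origin on the work surface. World frame = base frame: x ahead of the robot, y to its left, z up, the work surface at z = 0. Lengths are in m, angles in rad, forces in N, time in s.
With the tool pointing down it reaches from about 0.425 to 0.925 m from the base axis. Payload 6.8 kg.
Tool frame: the origin (TCP) lies midway between the tips of the shut fingers; the grasp point (between the pads) lies 19 mm behind it; z points along the fingers, y is the direction in which the jaws open and shut (so a half turn about z gives the same grasp; the last joint's range is limited). The gripper opens to 85 mm and grips with 20 to 120 N. Pads are 22 mm wide; open, the fingers measure 114 mm over their backs; the gripper's body (76 mm by 85 mm) begins 54 mm behind the grasp point. The pads swing forward as they close: fully open they stand 13 mm farther back than shut.
Start: joints at [1.043, 0.477, 0.022, 1.555, -0.011, 1.109, -0.083], TCP at [0.275, -0.616, 0.231] pointing down, gripper open.
Joint ranges: [-2.96, 2.96], [-0.34, 2.1], [-1.41, 1.46], [0.24, 2.44], [-1.37, 4.51], [0.17, 1.92], [-2.96, 2.96]. Speed limits (rad/s): [2.39, 2.39, 3.14, 3.14, 3.14, 3.14, 3.14].

## Interface

Orientations are given as a rotation vector (axis times angle).
In Python, from bench import r, imaging gives the robot as it stands.
- The arm moves only by the tool jog_arm, never from a script. Its argument "rows" is a list of rows, each an object with "delta_rot": the turn, a rotation vector about the tool's x, y, z in degrees, a list of three; "xyz": the shift along the tool's x, y, z in cm, a list of three; "fingers": the closure, from 0 (fully open) to 1 (shut). A call has exactly 5 rows; each row is the pose to reach, as a shift and turn from the pose measured when the call began, along the tool's axes at that moment; what a row does not reach only later rows make up. A row lasts 1/12 s, in which the tool goes at most 41.7 mm and 7.16 degrees, less where a joint would pass 70% of its speed; a pose out of reach is approached as far as the arm can. A call with a gripper value outside its range is refused whole. The fingers move at their own pace and stop on an object; "grip_force" is the grip in N (left out, the last holds). Time passes only in rows, so rows that repeat a pose let the fingers close, or fill a call up. It gives the time, the measured TCP pose, the force and the opening at its end, in the units of the state.
- r.get_obs(): the state, without advancing time (a new reading comes with each control period).
- imaging.grab_frame(name): name is "side" or "top"; returns the picture (480x640x3 uint8, blue, green, red); there is no depth.
- imaging.camera_info(name): a dict with "camera_matrix" (3x3 intrinsics, pixels), "xyz" and "attitude" of the camera in the world. Camera axes: x right, y down, z forward; pixel columns grow to the right and rows downward; lengths in m; the calibration is good to about 2 mm. A picture is of the moment at which its call begins. camera_info takes no time and is no camera call.
- r.hand_in(): hands the job in, once; it reports no verdict.
Trained networks look in the newest picture that a camera, given by its name, has taken for a name from the list of things; names that differ only in an ending like _2 or _b are one class to them, and where a whole thing is asked for, a point or a joint stands for the part that bears it (a point fixed in the world has none). Each returns a list of dicts, best first, with "conf" (0 to 1); they miss things now and then, are a little off and sometimes report something else, mostly with a low value. They report only what shows in the picture. A call takes as long as a camera call. They do not tell look-alikes from the thing itself.
- imaging.find_in(camera, query): "position" ([column, row] in pixels, amid what is visible of it).
- imaging.cut_out(camera, query): "region" (480x640 bool, what is visible of it) and "position" ([column, row] in pixels, amid what is visible of it).
- imaging.tip_of(camera, query): "position" ([column, row] in pixels: a listed point, or the origin of a listed thing).
The state is a dict: "clock": time; "joints": joint angles; "qvel": joint speeds; "tau": joint torques, N m; "tcp_pos": TCP position; "orientation": TCP orientation; "contact_force": force on the tool from outside, world axes, zero at the start; "moment": the same for the moment, N m; "grip_width": finger opening in m.
Only numpy, scipy, OpenCV 4.12 (cv2) and the standard library are available. Lean on these libraries where they do the work, as an engineer would, in place of code of your own. Each camera call takes 0.05 s, during which the arm holds its last target.

## Task

One black loaf tin still stands on end at the robot's side of its empty outline on the baking mat, open mouth towards the robot. Push it over with the fingertips and let it drop by itself, so that it lies on its bottom, mouth up and ready for dough, wholly inside its outline. Do not grip or lift it, and leave everything else where it is.

Things in the scene. Friction and masses are not known exactly. Their poses are not given: they have to be found in the camera images.
- tin: the tin to tip: open, straight-sided, black steel sheet 3 mm thick, 170 long, 100 wide, 80 deep, 0.25 to 0.5 kg. It stands on end, 170 tall on a foot 80 (x) by 100 (y). Origin: centre of the foot's underside, 3 mm above the table. Its axes as it stands: z up along its length, x level from the open mouth (at -40 mm) to the closed bottom panel (at +40), y across
- tin_rim (a point): middle of the tin's upper mouth edge, where to push: in the tin's axes at x -40, y 0, z 170 mm. Pushed towards the tin's +x, the tin turns about the foot edge at x +40; after about 60 mm (19 degrees of lean) the rim has risen some 15 mm and the tin falls on its own. It then lies with its middle about 125 mm ahead (+x) of where its origin stood, x axis pointing down
- tin_foot_l (a point): corner of the tin's bottom panel, outside, in the tin's axes at x +40, y +50, z 0 mm: one end of the edge it turns about
- tin_foot_r (a point): corner of the tin's bottom panel, outside, at x +40, y -50, z 0 mm: the other end of the edge it turns about
- tin_head_l (a point): corner of the tin's bottom panel, outside, at x +40, y +50, z 170 mm: at the top while it stands, at the far end once it lies
- tin_head_r (a point): corner of the tin's bottom panel, outside, at x +40, y -50, z 170 mm: at the top while it stands, at the far end once it lies
- outline: the empty place: dark brown rectangle printed on the tan mat, 220 long (its x, away from the robot) by 150 wide (y) over the outside of its 5 mm line. Origin: its centre, 3 mm above the table. The tin's foot stands over its near line, about 125 mm on the -x side of the centre, roughly square to it. It is the left or the right of two such rectangles, 168 mm apart
- mat: tan silicone baking mat fixed on the steel table, 340 (x) by 370 (y) by 3 thick, origin under its centre
- tin_b: a like tin already lying mouth up inside the other outline, 170 by 100 by 80 high, origin under its centre, long side along x; leave it
- jar: amber glass jar with a steel cap, 62 across, 105 high, standing on the mat on the robot's side of tin_b; origin under its centre; leave it
- dredger: aluminium sugar shaker, 65 across, 93 high, standing on the table at the right; origin under its centre; leave it
- scraper: steel bench scraper with a round black handle, lying on the table at the right, about 115 by 150 by 17 high, origin beneath the middle; leave it
- brush: pastry brush lying on the table at the left, origin beneath it; leave it
- timer: white kitchen timer with a red dial, standing on the table at the right, 30 by 75 by 75 high, origin under its centre; leave it
There are look-alikes about, which are no part of the job. What is shaped like the tin but blue or red is not meant.

How it is judged:
By the outcome, as a careful person would: the job done as asked, in the order asked, and still so for the second after the job is handed in, with the robot touching nothing.
It also fails if it takes over 32 s, if anything falls off the work surface, if the arm or the gripper's body presses on something with over 40 N, if the wrist force passes 120 N, or if a joint passes its speed limit or range.

## Working session

There is one attempt and no reset: what is moved stays moved. The work goes in short steps, Python scripts to look and compute and a tool call to move; the robot and the scene stay as the last step left them, time stands still between calls to the robot, and variables do not carry over. Pictures are saved under pics/ and viewed, and the job is handed in when it is done.

Besides the shell and the picture viewer there is one more tool, called after ">>>" as name([rows], argument=value, ...), one row to a line, values as JSON. jog_arm: Moves the arm, as the interface text tells. Its arguments: {"type":"object","properties":{"rows":{"type":"array","items":{"type":"object","properties":{"delta_rot":{"type":"array","items":{"type":"number"}},"xyz":{"type":"array","items":{"type":"number"}},"fingers":{"type":"number"}}}},"grip_force":{"type":"number"}},"required":["rows"]}

```bash
mkdir -p pics; ls; python3 - <<'E'
from bench import r, imaging
import cv2
for n in ("side","top"):
    cv2.imwrite(f"pics/{n}0.png",imaging.grab_frame(n)); print(imaging.camera_info(n))
    for q in ("tin","outline"):
        print(n,q,[(d['position'],d['conf']) for d in imaging.find_in(n,q)])
    for q in ("tin","tin_rim","tin_foot_l","tin_foot_r","tin_head_l","tin_head_r","outline"):
        print(n,q,[(d['position'],d['conf']) for d in imaging.tip_of(n,q)])
print(r.get_obs())
E
```

```text
pics
{'camera_matrix': array([[500.99923231,   0.        , 322.19233158],
       [  0.        , 500.99923231, 235.5078823 ],
       [  0.        ,   0.        ,   1.        ]]), 'xyz': array([ 0.94037777, -0.36610434,  1.35359012]), 'attitude': array([-2.44819912, -1.23682972,  0.27094566])}
side tin [([391.8, 243.0], 0.89), ([261.7, 289.5], 0.79), ([221.6, 239.5], 0.75), ([321.4, 244.0], 0.58), ([345.3, 210.7], 0.3)]
side outline [([380.0, 283.9], 0.92)]
side tin [([319.4, 253.7], 0.77), ([392.6, 245.8], 0.72), ([264.1, 299.0], 0.71), ([346.3, 216.7], 0.63)]
side tin_rim [([265.9, 265.0], 0.79), ([204.0, 237.8], 0.74), ([312.6, 218.9], 0.63)]
side tin_foot_l [([318.4, 274.9], 0.94), ([340.3, 250.1], 0.8), ([242.5, 307.5], 0.8), ([249.2, 251.8], 0.73), ([274.5, 321.2], 0.68), ([224.6, 235.3], 0.56)]
side tin_foot_r [([318.4, 274.9], 0.94), ([340.3, 250.1], 0.8), ([242.5, 307.5], 0.8), ([249.2, 251.8], 0.73), ([274.5, 321.2], 0.68), ([224.6, 235.3], 0.56)]
side tin_head_l [([240.7, 228.4], 0.97), ([229.9, 283.9], 0.96), ([318.0, 251.9], 0.78), ([344.5, 225.8], 0.74), ([213.1, 207.8], 
[... 1311 characters left out ...]
 0.59)]
top outline []
{'clock': 1.0, 'joints': array([ 1.04289414,  0.47697462,  0.02241336,  1.55542372, -0.01146584,
        1.10933537, -0.08310447]), 'qvel': array([-0.00019969,  0.00068956,  0.00133937, -0.0018726 ,  0.00080566,
       -0.00188679,  0.00036226]), 'tau': array([-3.51444551e-04, -5.96333456e+01,  1.60625271e+00, -2.81546670e+01,
        1.24599837e-02,  1.69510295e-03,  8.11212601e-06]), 'tcp_pos': array([ 0.2751019 , -0.61639034,  0.23131517]), 'orientation': array([-3.07264176e+00, -6.54556577e-01,  3.97321822e-05]), 'contact_force': array([0.01109301, 0.73234356, 0.55013636]), 'moment': array([-0.01498289,  0.00521797,  0.02524499]), 'grip_width': 0.08553810248604322}
```

View pics/top0.png

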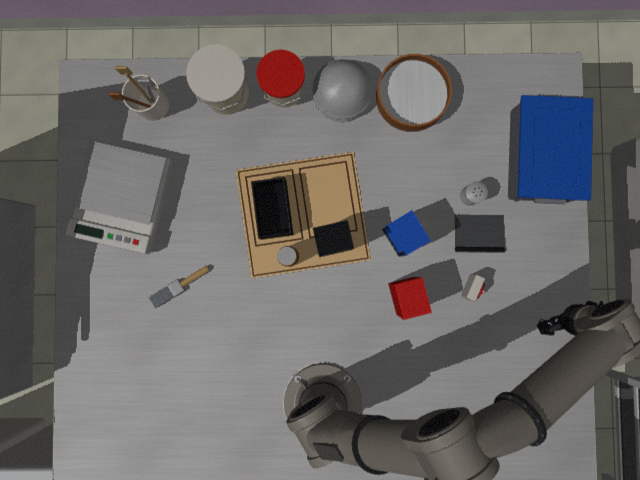

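View pics/side0.png

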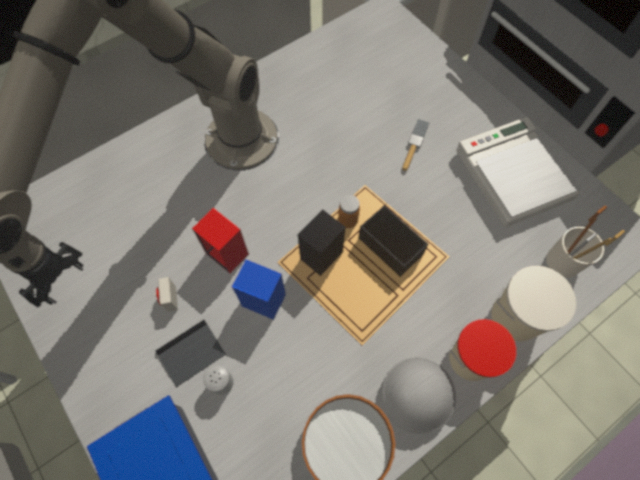

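```bash
python3 - <<'E'
import cv2
a=cv2.imread("pics/top0.png")[140:285,225:385];b=cv2.imread("pics/side0.png")[175:350,270:460]
cv2.imwrite("pics/topc.png",cv2.resize(a,None,fx=5,fy=5,interpolation=cv2.INTER_CUBIC)[:600,:800])
cv2.imwrite("pics/sidec.png",cv2.resize(b,None,fx=3.4,fy=3.4,interpolation=cv2.INTER_CUBIC))
E
```

```text
(no output)
```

View pics/topc.png

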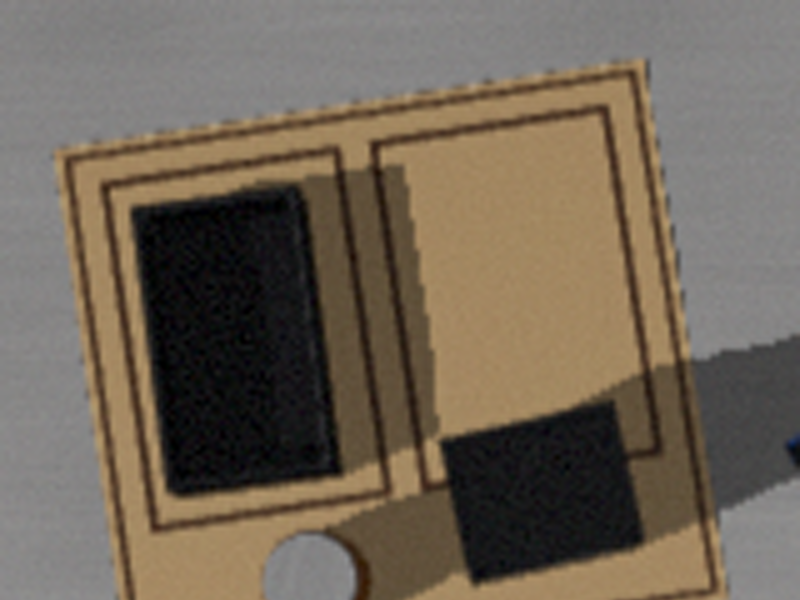

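View pics/sidec.png

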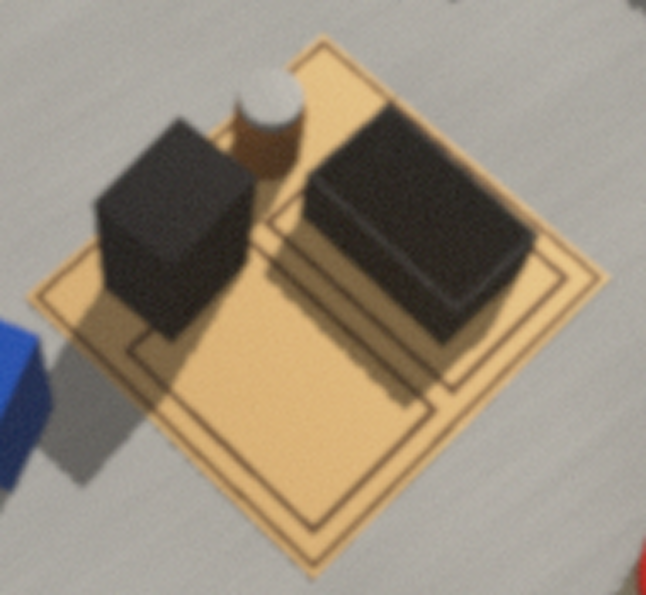

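```bash
cat > h.py <<'E'
from bench import r, imaging
import numpy as np, cv2
from scipy.spatial.transform import Rotation as R
from scipy.optimize import least_squares
def proj(n,P):
    c=imaging.camera_info(n);Rm=R.from_rotvec(c['attitude']).as_matrix()
    q=(np.atleast_2d(P)-c['xyz'])@Rm; q=q@c['camera_matrix'].T
    return q[:,:2]/q[:,2:]
def ray(n,uv,z):
    c=imaging.camera_info(n);Rm=R.from_rotvec(c['attitude']).as_matrix()
    uv=np.atleast_2d(uv);d=np.c_[uv,np.ones(len(uv))]@np.linalg.inv(c['camera_matrix']).T@Rm.T
    return c['xyz']+d*((z-c['xyz'][2])/d[:,2])[:,None]
E
python3 - <<'E'
from h import *
t=lambda u:(np.array(u,float)-2)/5+[225,140]
s=lambda u:(np.array(u,float)-1.2)/3.4+[270,175]
def box(p,L,z0,pts):
    c,sn=np.cos(p[2]),np.sin(p[2]);pts=np.array(pts,float)
    return np.c_[p[0]+c*pts[:,0]-sn*pts[:,1],p[1]+sn*pts[:,0]+c*pts[:,1],pts[:,2]]
o=np.array([[.1075,.0725,.003],[.1075,-.0725,.003],[-.1075,-.0725,.003],[-.1075,.0725,.003]])
oT=t([(372,143),(608,107),(657,455),(425,487)])
# side: far-right near bottom (316,530)=?, etc
print("outline top",ray("top",oT,.003)[:,:2]); oS=s([(434,410),(314,530),(130,350)]);print("side FL FR NR",ray("side",oS,.003)[:,:2])
f=lambda p:np.r_[(proj("top",box(p,0,0,o))-oT).ravel(),(proj("side",box(p,0,0,o[:3]))-oS).ravel()]
ro=least_squares(f,[.5,-.05,.15]);print(ro.x,np.degrees(ro.x[2]),ro.fun.round(1))
k=np.array([[.04,.05,.173],[.04,-.05,.173],[-.04,-.05,.173],[-.04,.05,.173]])
kT=t([(443,438),(612,402),(641,540),(475,582)])
ks=np.array([[.04,.05,.173],[.04,-.05,.173],[-.04,-.05,.173],[-.04,.05,.173],[.04,-.05,.003],[.04,.05,.003],[-.04,-.05,.003]])
kS=s([(255,185),(172,270),(95,204),(180,118),(170,340),(247,262),(107,292)])
print("tin top",ray("top",kT,.173)[:,:2]);print("tin side",ray("side",kS[:4],.173)[:,:2],ray("side",kS[4:],.003)[:,:2])
for w in ((1,0),(0,1),(1,1)):
    f=lambda p:np.r_[w[0]*(proj("top",box(p,0,0,k))-kT).ravel(),w[1]*(proj("side",box(p,0,0,ks))-kS).ravel()]
    rt=least_squares(f,[.45,-.05,.15]);print(rt.x,np.degrees(rt.x[2]),rt.fun.round(1))
e=rt.x[:2]-ro.x[:2];c,sn=np.cos(ro.x[2]),np.sin(ro.x[2])
print("tin in outline",c*e[0]+sn*e[1],-sn*e[0]+c*e[1],np.degrees(rt.x[2]-ro.x[2]))
rr=rt.x; lie=rr[:2]+.125*np.array([np.cos(rr[2]),np.sin(rr[2])])
e=lie-ro.x[:2];print("lie in outline",c*e[0]+sn*e[1],-sn*e[0]+c*e[1])
print("rim",box(rr,0,0,[[-.04,0,.173]]), "jar",ray("top",[[287.5,256]],.105),"R",R.from_rotvec(r.get_obs()['orientation']).as_matrix().round(3))
E
```

```text
outline top [[ 0.71381972  0.06542646]
 [ 0.73446384 -0.08072224]
 [ 0.51851273 -0.10800863]
 [ 0.50043026  0.03462492]]
side FL FR NR [[ 0.71365661  0.06438232]
 [ 0.73369515 -0.0779569 ]
 [ 0.52161993 -0.10743365]]
[ 0.61713668 -0.02173375  0.13641363] 7.815925311976303 [ 0.2  0.  -0.6  0.3  0.  -0.6 -0.3 -0.1  0.1 -0.  -0.3  0.2 -0.4 -0.2]
tin top [[ 0.51787672  0.01870321]
 [ 0.53680353 -0.07510314]
 [ 0.46016318 -0.09011995]
 [ 0.43797139  0.00180025]]
tin side [[ 0.52220585  0.01568306]
 [ 0.54134606 -0.0774634 ]
 [ 0.46246236 -0.09249007]
 [ 0.44132782  0.00378768]] [[ 0.5343651  -0.07507993]
 [ 0.51616292  0.02045671]
 [ 0.46735869 -0.09259746]]
[ 0.48820812 -0.0361782   0.21122688] 12.102408965741581 [-0.9  0.4  0.6 -0.4  1.2  0.2 -0.9 -0.2  0.  -0.  -0.  -0.  -0.  -0.
 -0.  -0.   0.   0.   0.   0.  -0.  -0. ]
[ 0.49085634 -0.03676866  0.20961603] 12.010113671503934 [-0.  -0.   0.  -0.   0.  -0.  -0.  -0.   0.8 -1.7 -0.2 -0.3 -0.5  0.2
  0.  -0.   0.6  2.   0.7  0.9 -1.4 -1.1]
[ 0.48982727 -0.03650295  0.21091488] 12.0845323769136 [-0.7 -0.2  0.7 -0.9  1.3 -0.4 -0.8 -0.8  0.7 -2.1 -0.3 -0.7 -0.7 -0.1
 -0.2 -0.3  0.5  1.7  0.6  0.5 -1.6 -1.4]
tin in outline -0.12813519474589943 0.0026809318089440586 4.2686070649372985
lie in outline -0.0034819365655278304 0.011984975285713635
rim [[ 0.45071367 -0.04487714  0.173     ]] jar [[0.44050411 0.09544918 0.105     ]] R [[ 0.913  0.408 -0.   ]
 [ 0.408 -0.913 -0.   ]
 [-0.    -0.    -1.   ]]
```

Candidates in the top view: black standing tin (333,239), blue one (407,233), red one (409,298), and black tin_b lying in the left outline (272,210). The crop confirms that the black one at (333,239), standing on the near line of the empty right outline, is the one meant. It is turned about 4° from the outline, so I'll push with the fingers spread and squared to the outline.

>>> jog_arm([
  {"xyz": [4, -4, 0], "delta_rot": [0, 0, 5], "fingers": 0.3},
  {"xyz": [7, -7, 0], "delta_rot": [0, 0, 10], "fingers": 0.3},
  {"xyz": [10, -10.5, 0], "delta_rot": [0, 0, 16], "fingers": 0.3},
  {"xyz": [12.5, -14, 0], "delta_rot": [0, 0, 16], "fingers": 0.3},
  {"xyz": [15, -17, 0], "delta_rot": [0, 0, 16], "fingers": 0.3},
])

```text
clock: 1.42
tcp_pos: [0.3382, -0.4162, 0.2313]
orientation: [3.134, 0.22, 0.0]
contact_force: [-0.3, 0.1, 1.1]
grip_width: 0.0595
```

```bash
cat > go.py <<'E'
from h import *
import sys
o=r.get_obs();M=R.from_rotvec(o['orientation']).as_matrix()
print(o['clock'],o['tcp_pos'].round(4),"yaw",np.degrees(np.arctan2(M[1,0],M[0,0])).round(2),"tilt",M[:,2].round(3),o['contact_force'].round(1),o['grip_width'])
if len(sys.argv)>3:
    print("tool cm",(M.T@(np.array(sys.argv[1:4],float)-o['tcp_pos'])*100).round(2))
E
python3 go.py .43 -.047 .231
```

```text
1.4167 [ 0.3382 -0.4162  0.2313] yaw 8.03 tilt [ 0. -0. -1.] [-0.3  0.1  1.1] 0.059472630521399075
tool cm [ 1.424e+01 -3.527e+01  3.000e-02]
```

>>> jog_arm([
  {"xyz": [1.5, -3.7, 0], "delta_rot": [0, 0, 0], "fingers": 0.3},
  {"xyz": [3, -7.4, 0], "delta_rot": [0, 0, 0], "fingers": 0.3},
  {"xyz": [4.5, -11, 0], "delta_rot": [0, 0, 0], "fingers": 0.3},
  {"xyz": [6, -14.8, 0], "delta_rot": [0, 0, 0], "fingers": 0.3},
  {"xyz": [7.5, -18.5, 0], "delta_rot": [0, 0, 0], "fingers": 0.3},
])

```text
clock: 1.83
tcp_pos: [0.3868, -0.2206, 0.2317]
orientation: [3.133, 0.22, 0.001]
contact_force: [2.2, 0.1, 0.1]
grip_width: 0.0598
```

```bash
python3 go.py .43 -.047 .231
```

```text
1.8333 [ 0.3868 -0.2206  0.2317] yaw 8.02 tilt [ 0.001 -0.001 -1.   ] [2.2 0.1 0.1] 0.05975860756649112
tool cm [  6.7  -16.59   0.06]
```

>>> jog_arm([
  {"xyz": [1.5, -3.5, 0], "delta_rot": [0, 0, 0], "fingers": 0.3},
  {"xyz": [3, -7.4, 0], "delta_rot": [0, 0, 0], "fingers": 0.3},
  {"xyz": [4.5, -11, 0], "delta_rot": [0, 0, 0], "fingers": 0.3},
  {"xyz": [5.8, -14.2, 0], "delta_rot": [0, 0, 0], "fingers": 0.3},
  {"xyz": [6.7, -16.6, 0], "delta_rot": [0, 0, 0], "fingers": 0.3},
])

```text
clock: 2.25
tcp_pos: [0.4306, -0.0436, 0.2321]
orientation: [3.133, 0.224, 0.004]
contact_force: [0.2, -0.4, 0.4]
grip_width: 0.0599
```

```bash
python3 go.py .428 -.046 .160; python3 - <<'E'
from h import *
cv2.imwrite("pics/t1.png",imaging.grab_frame("top")); f=imaging.grab_frame("side")
cv2.imwrite("pics/s1.png",cv2.resize(f[120:320,200:440],None,fx=3,fy=3,interpolation=cv2.INTER_CUBIC))
E
```

```text
2.25 [ 0.4306 -0.0436  0.2321] yaw 8.18 tilt [ 0.002 -0.    -1.   ] [ 0.2 -0.4  0.4] 0.059871754064271566
tool cm [-0.31  0.19  7.21]
```

View pics/s1.png

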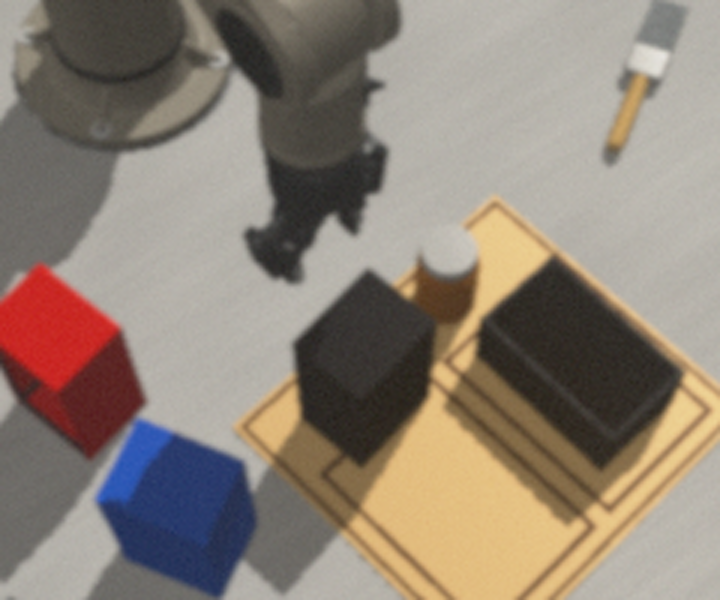

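The gripper (crop ~(320,230)) hovers behind the tin's mouth with its fingers spread. The tin hasn't moved. Next I'll descend.

>>> jog_arm([
  {"xyz": [-0.3, 0.2, 2], "delta_rot": [0, 0, 0], "fingers": 0.3},
  {"xyz": [-0.3, 0.2, 4], "delta_rot": [0, 0, 0], "fingers": 0.3},
  {"xyz": [-0.3, 0.2, 6], "delta_rot": [0, 0, 0], "fingers": 0.3},
  {"xyz": [-0.3, 0.2, 7], "delta_rot": [0, 0, 0], "fingers": 0.3},
  {"xyz": [-0.3, 0.2, 7.2], "delta_rot": [0, 0, 0], "fingers": 0.3},
])

```text
clock: 2.77
tcp_pos: [0.4273, -0.0453, 0.1586]
orientation: [-3.133, -0.23, 0.001]
contact_force: [-0.3, 0.5, -0.6]
grip_width: 0.06
```

```bash
python3 go.py .44 -.046 .160; python3 - <<'E'
from h import *
f=imaging.grab_frame("top"); cv2.imwrite("pics/t2.png",cv2.resize(f[170:300,260:400],None,fx=4,fy=4,interpolation=cv2.INTER_CUBIC)); f=imaging.grab_frame("side")
cv2.imwrite("pics/s2.png",cv2.resize(f[150:300,240:420],None,fx=4,fy=4,interpolation=cv2.INTER_CUBIC))
E
```

```text
2.7667 [ 0.4273 -0.0453  0.1586] yaw 8.41 tilt [-0.001  0.    -1.   ] [-0.3  0.5 -0.6] 0.06001093207275101
tool cm [ 1.25  0.25 -0.15]
```

View pics/s2.png

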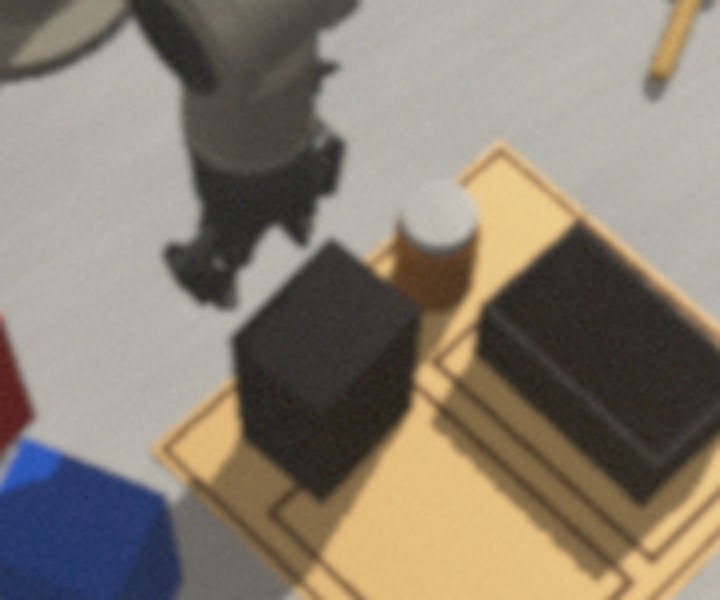

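View pics/t2.png

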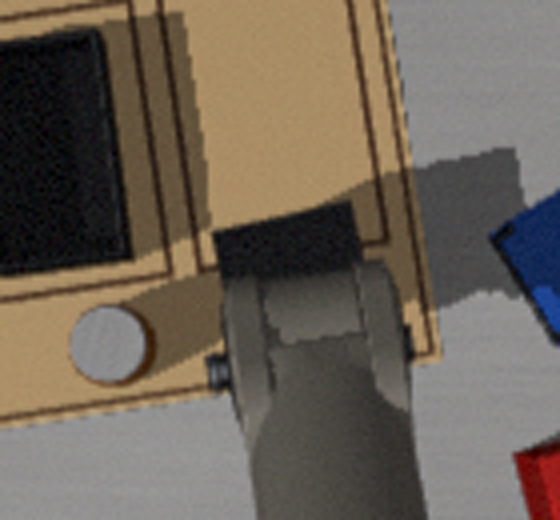

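Fingers are at the right height just behind the rim (side crop ~(200,290)) and nothing has been touched. Pushing slowly now.

>>> jog_arm([
  {"xyz": [0.4, 0, 0], "delta_rot": [0, 0, 0], "fingers": 0.3},
  {"xyz": [0.8, 0, 0], "delta_rot": [0, 0, 0], "fingers": 0.3},
  {"xyz": [1.2, 0, 0], "delta_rot": [0, 0, 0], "fingers": 0.3},
  {"xyz": [1.6, 0, 0], "delta_rot": [0, 0, 0], "fingers": 0.3},
  {"xyz": [2.0, 0, 0], "delta_rot": [0, 0, 0], "fingers": 0.3},
])

```text
clock: 3.28
tcp_pos: [0.4491, -0.0421, 0.1606]
orientation: [-3.133, -0.231, -0.004]
contact_force: [0.5, 0.4, 0.4]
grip_width: 0.0597
```

```bash
python3 go.py; python3 - <<'E'
from h import *
f=imaging.grab_frame("top"); a=cv2.resize(f[170:270,300:400],None,fx=4,fy=4,interpolation=cv2.INTER_CUBIC); f=imaging.grab_frame("side")
b=cv2.resize(f[180:280,280:380],None,fx=4,fy=4,interpolation=cv2.INTER_CUBIC)
cv2.imwrite("pics/c3.png",cv2.hconcat([a,b]))
E
```

```text
3.2833 [ 0.4491 -0.0421  0.1606] yaw 8.42 tilt [ 0.003  0.    -1.   ] [0.5 0.4 0.4] 0.059670092255480166
```

View pics/c3.png

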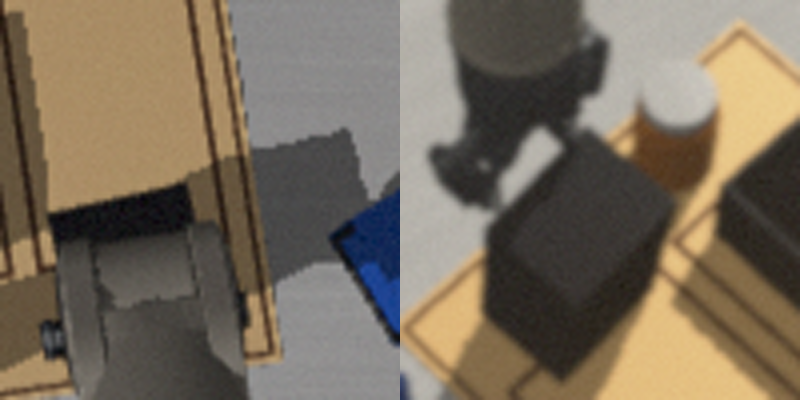

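The head has moved ~13 mm, a little more on the left, so the yaw is being corrected. The front foot corner is still at (320,275), so it is leaning and not sliding. Continuing.

>>> jog_arm([
  {"xyz": [0.5, 0, 0], "delta_rot": [0, 0, 0], "fingers": 0.3},
  {"xyz": [1.0, 0, 0], "delta_rot": [0, 0, 0], "fingers": 0.3},
  {"xyz": [1.5, 0, -0.2], "delta_rot": [0, 0, 0], "fingers": 0.3},
  {"xyz": [2.0, 0, -0.4], "delta_rot": [0, 0, 0], "fingers": 0.3},
  {"xyz": [2.5, 0, -0.6], "delta_rot": [0, 0, 0], "fingers": 0.3},
])

```text
clock: 3.8
tcp_pos: [0.4748, -0.0381, 0.1667]
orientation: [-3.133, -0.231, -0.005]
contact_force: [-0.2, 0.6, -0.5]
grip_width: 0.0599
```

```bash
python3 go.py; python3 - <<'E'
from h import *
f=imaging.grab_frame("top"); a=cv2.resize(f[170:270,300:400],None,fx=4,fy=4,interpolation=cv2.INTER_CUBIC); f=imaging.grab_frame("side")
b=cv2.resize(f[180:280,280:380],None,fx=4,fy=4,interpolation=cv2.INTER_CUBIC)
cv2.imwrite("pics/c4.png",cv2.hconcat([a,b]))
E
```

```text
3.8 [ 0.4748 -0.0381  0.1667] yaw 8.44 tilt [ 0.003  0.001 -1.   ] [-0.2  0.6 -0.5] 0.05985898334771495
```

View pics/c4.png

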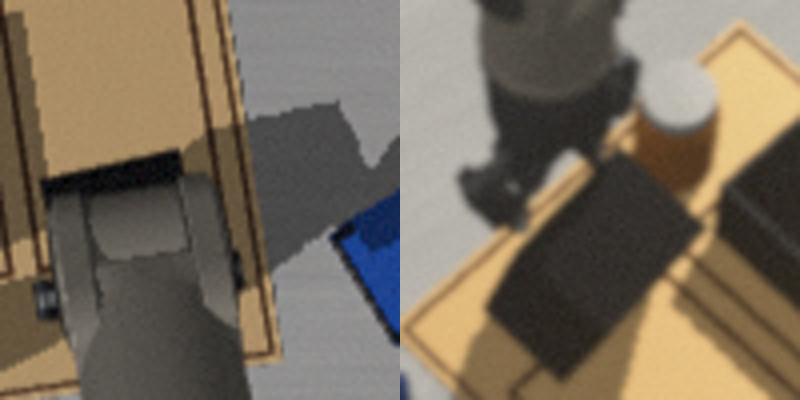

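It leans well and evenly, with the foot corner unmoved at crop (560,380). On to the tipping point.

>>> jog_arm([
  {"xyz": [0.5, 0, -0.1], "delta_rot": [0, 0, 0], "fingers": 0.3},
  {"xyz": [1.0, 0, -0.3], "delta_rot": [0, 0, 0], "fingers": 0.3},
  {"xyz": [1.5, 0, -0.4], "delta_rot": [0, 0, 0], "fingers": 0.3},
  {"xyz": [2.0, 0, -0.5], "delta_rot": [0, 0, 0], "fingers": 0.3},
  {"xyz": [2.3, 0, -0.5], "delta_rot": [0, 0, 0], "fingers": 0.3},
])

```text
clock: 4.32
tcp_pos: [0.4992, -0.0344, 0.1725]
orientation: [-3.132, -0.232, -0.009]
contact_force: [-0.3, 0.4, 0.1]
grip_width: 0.0597
```

```bash
python3 go.py; python3 - <<'E'
from h import *
f=imaging.grab_frame("top"); a=cv2.resize(f[170:270,300:400],None,fx=4,fy=4,interpolation=cv2.INTER_CUBIC); f=imaging.grab_frame("side")
b=cv2.resize(f[180:280,280:380],None,fx=4,fy=4,interpolation=cv2.INTER_CUBIC)
cv2.imwrite("pics/c5.png",cv2.hconcat([a,b]))
E
```

```text
4.3167 [ 0.4992 -0.0344  0.1725] yaw 8.46 tilt [ 0.006  0.001 -1.   ] [-0.3  0.4  0.1] 0.059728119507157396
```

View pics/c5.png

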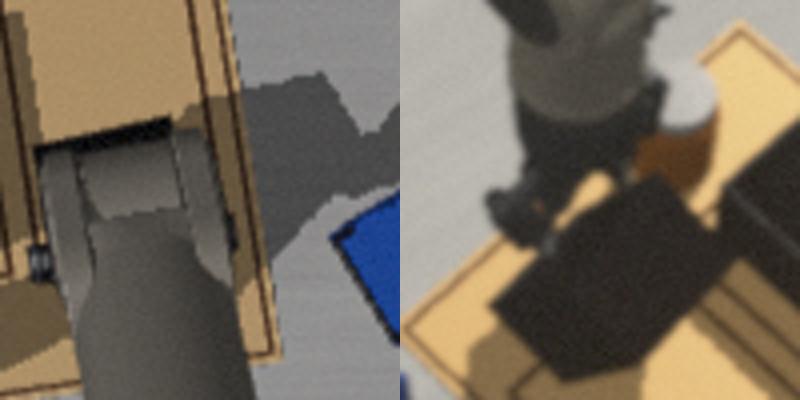

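Near the balance point but still resting on the fingers. A little more, slowly.

>>> jog_arm([
  {"xyz": [0.3, 0, 0], "delta_rot": [0, 0, 0], "fingers": 0.3},
  {"xyz": [0.6, 0, -0.1], "delta_rot": [0, 0, 0], "fingers": 0.3},
  {"xyz": [0.9, 0, -0.1], "delta_rot": [0, 0, 0], "fingers": 0.3},
  {"xyz": [1.2, 0, -0.1], "delta_rot": [0, 0, 0], "fingers": 0.3},
  {"xyz": [1.2, 0, -0.1], "delta_rot": [0, 0, 0], "fingers": 0.3},
])

```text
clock: 4.83
tcp_pos: [0.5114, -0.0324, 0.1734]
orientation: [-3.132, -0.232, -0.009]
contact_force: [0.4, -0.2, 0.3]
grip_width: 0.0596
```

```bash
python3 go.py; python3 - <<'E'
from h import *
f=imaging.grab_frame("top"); a=cv2.resize(f[170:270,300:400],None,fx=4,fy=4,interpolation=cv2.INTER_CUBIC); f=imaging.grab_frame("side")
b=cv2.resize(f[180:280,280:380],None,fx=4,fy=4,interpolation=cv2.INTER_CUBIC)
cv2.imwrite("pics/c6.png",cv2.hconcat([a,b]))
E
```

```text
4.8333 [ 0.5114 -0.0324  0.1734] yaw 8.47 tilt [ 0.006  0.001 -1.   ] [ 0.4 -0.2  0.3] 0.05962192135784432
```

View pics/c6.png

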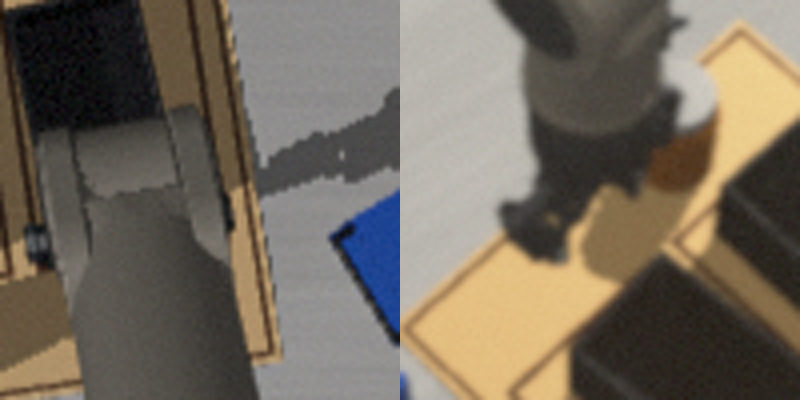

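It fell on its own. Now up and away along the way I came.

>>> jog_arm([
  {"xyz": [-0.5, 0, -2], "delta_rot": [0, 0, 0], "fingers": 0.3},
  {"xyz": [-1, 0, -4], "delta_rot": [0, 0, 0], "fingers": 0.3},
  {"xyz": [-1.5, 0, -6], "delta_rot": [0, 0, 0], "fingers": 0.3},
  {"xyz": [-2, 2, -7], "delta_rot": [0, 0, 0], "fingers": 0.3},
  {"xyz": [-2, 5, -7], "delta_rot": [0, 0, 0], "fingers": 0.3},
])

```text
clock: 5.35
tcp_pos: [0.4987, -0.0829, 0.2459]
orientation: [-3.132, -0.24, -0.015]
contact_force: [1.5, -1.6, 0.6]
grip_width: 0.06
```

>>> jog_arm([
  {"xyz": [-1, 3.5, 0], "delta_rot": [0, 0, 0], "fingers": 0.3},
  {"xyz": [-2, 7, 0], "delta_rot": [0, 0, 0], "fingers": 0.3},
  {"xyz": [-3, 10.5, 0], "delta_rot": [0, 0, 0], "fingers": 0.3},
  {"xyz": [-4, 14, 0], "delta_rot": [0, 0, 0], "fingers": 0.3},
  {"xyz": [-5, 17.5, 0], "delta_rot": [0, 0, 0], "fingers": 0.3},
])

```text
clock: 5.77
tcp_pos: [0.4752, -0.2651, 0.2456]
orientation: [-3.132, -0.24, -0.015]
contact_force: [0.7, -0.9, 0.2]
grip_width: 0.0599
```

>>> jog_arm([
  {"xyz": [-1, 3.5, 0], "delta_rot": [0, 0, 0], "fingers": 0.3},
  {"xyz": [-2, 7, 0], "delta_rot": [0, 0, 0], "fingers": 0.3},
  {"xyz": [-2.5, 10.5, 0], "delta_rot": [0, 0, 0], "fingers": 0.3},
  {"xyz": [-3, 12, 0], "delta_rot": [0, 0, 0], "fingers": 0.3},
  {"xyz": [-3, 12, 0], "delta_rot": [0, 0, 0], "fingers": 0.3},
])

```text
clock: 6.18
tcp_pos: [0.4615, -0.3934, 0.2448]
orientation: [3.132, 0.229, 0.012]
contact_force: [-1.1, 0.4, 1.2]
grip_width: 0.06
```

```bash
python3 go.py; python3 - <<'E'
from h import *
f=imaging.grab_frame("top");cv2.imwrite("pics/t7.png",f); cv2.imwrite("pics/t7c.png",cv2.resize(f[140:285,225:385],None,fx=5,fy=5,interpolation=cv2.INTER_CUBIC)[:600,:800]); f=imaging.grab_frame("side");cv2.imwrite("pics/s7.png",f)
E
```

```text
6.1833 [ 0.4615 -0.3934  0.2448] yaw 8.38 tilt [ 0.008 -0.001 -1.   ] [-1.1  0.4  1.2] 0.05996472476797375
```

View pics/t7c.png

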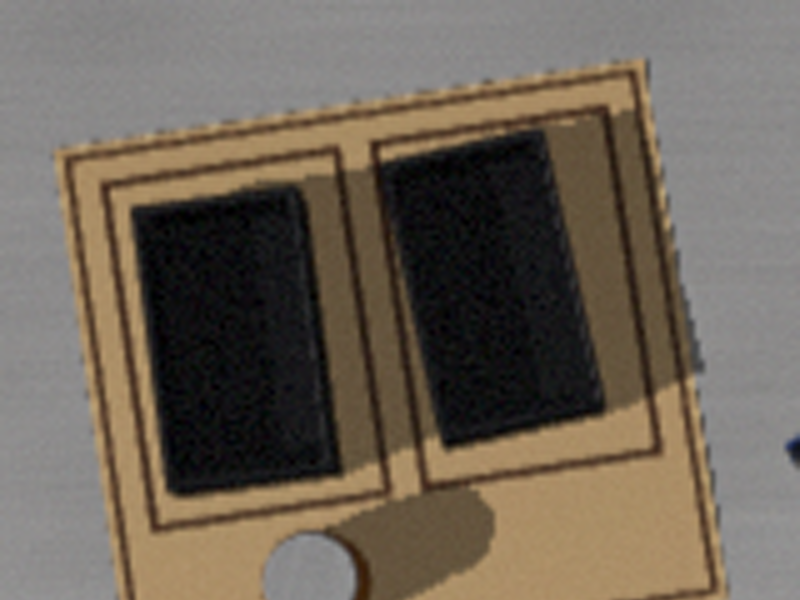

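View pics/s7.png

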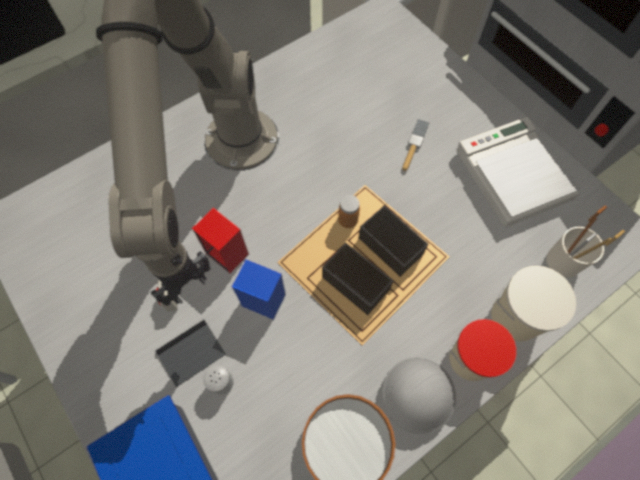

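View pics/t7.png

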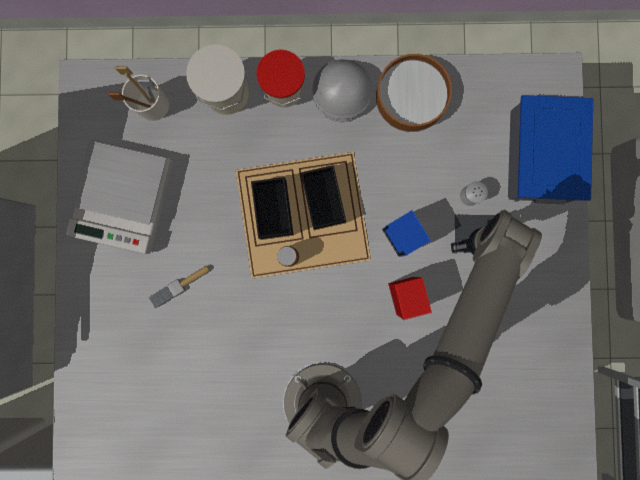

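```bash
cat > lie.py <<'E'
from h import *
def tr(p,pts): 
    c,s=np.cos(p[2]),np.sin(p[2]);return np.c_[p[0]+c*pts[:,0]-s*pts[:,1],p[1]+s*pts[:,0]+c*pts[:,1],pts[:,2]]
def refit(kT,side=None,kS=None):
    k=np.array([[.085,.05,.083],[.085,-.05,.083],[-.085,-.05,.083],[-.085,.05,.083]])
    f=lambda p:np.r_[(proj("top",tr(p,k))-kT).ravel(),(proj("side",tr(p,side))-kS).ravel() if side is not None else []]
    q=least_squares(f,[.6,-.02,.15]);O=np.array([0.61714,-0.02173,0.13641])
    k[:,2]=0;w=tr(q.x,k)[:,:2]-O[:2];c,s=np.cos(O[2]),np.sin(O[2])
    print(q.x,np.degrees(q.x[2]-O[2]),q.fun.round(1));print((np.c_[c*w[:,0]+s*w[:,1],-s*w[:,0]+c*w[:,1]]*1000).round(1))
E
python3 - <<'E'
from lie import *
t=lambda u:(np.array(u,float)-2)/5+[225,140]
refit(t([(380,163),(542,128),(606,410),(445,447)]))
f=cv2.imread("pics/s7.png")[230:350,300:460];cv2.imwrite("pics/s7c.png",cv2.resize(f,None,fx=5,fy=5,interpolation=cv2.INTER_CUBIC))
E
```

```text
[ 0.61339643 -0.00921461  0.21136818] 4.294787155471654 [-0.3  0.5  0.4  0.   0.5 -0.3 -0.6 -0.2]
[[ 79.   69.1]
 [ 86.5 -30.6]
 [-83.  -43.3]
 [-90.5  56.4]]
```

View pics/s7c.png

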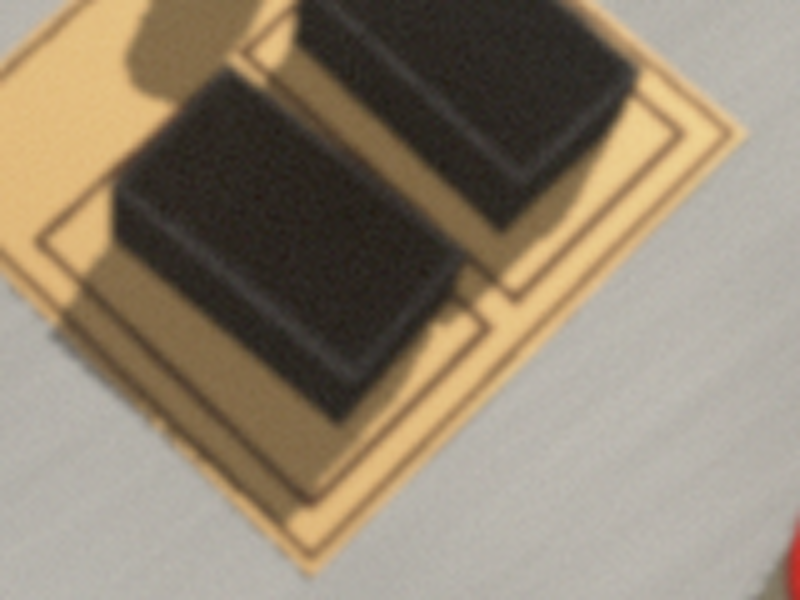

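The tin lies flat, mouth up, in the right outline. It kept its 4.3° yaw: the far left corner is at y = +69 mm, against ~70 mm for the line's inside edge and 75 for its outside. That is closer than my error allows, so I'll straighten it with a small fingertip nudge to the right on the inside of the right wall, near the far end. There will be no gripping, and nothing else comes near.

```bash
python3 go.py .667 .002 .245
```

```text
6.2833 [ 0.4635 -0.3883  0.2449] yaw 8.71 tilt [ 0.009  0.002 -1.   ] [0.2 1.3 0.3] 0.059512424144844575
tool cm [ 26.03 -35.5    0.25]
```

>>> jog_arm([
  {"xyz": [2.2, -3, 0], "delta_rot": [0, 0, 0], "fingers": 1},
  {"xyz": [4.4, -6, 0], "delta_rot": [0, 0, 0], "fingers": 1},
  {"xyz": [6.6, -9, 0], "delta_rot": [0, 0, 0], "fingers": 1},
  {"xyz": [8.8, -12, 0], "delta_rot": [0, 0, 0], "fingers": 1},
  {"xyz": [11, -15, 0], "delta_rot": [0, 0, 0], "fingers": 1},
])

```text
clock: 6.7
tcp_pos: [0.55, -0.2193, 0.2462]
orientation: [-3.13, -0.243, -0.014]
contact_force: [0.2, -0.7, 0.1]
grip_width: 0.0006
```

>>> jog_arm([
  {"xyz": [2.2, -3, 0], "delta_rot": [0, 0, 0], "fingers": 1},
  {"xyz": [4.4, -6, 0], "delta_rot": [0, 0, 0], "fingers": 1},
  {"xyz": [6.6, -9, 0], "delta_rot": [0, 0, 0], "fingers": 1},
  {"xyz": [8.8, -12, 0], "delta_rot": [0, 0, 0], "fingers": 1},
  {"xyz": [11, -15, 0], "delta_rot": [0, 0, 0], "fingers": 1},
])

```text
clock: 7.12
tcp_pos: [0.6355, -0.05, 0.2478]
orientation: [-3.129, -0.247, -0.014]
contact_force: [0.3, -0.2, 0.8]
grip_width: -0.0002
```

```bash
python3 go.py .667 .002 .245
```

```text
7.1167 [ 0.6355 -0.05    0.2478] yaw 9.04 tilt [ 0.009  0.004 -1.   ] [ 0.3 -0.2  0.8] -0.00018063509513961524
tool cm [ 3.92 -4.64  0.33]
```

>>> jog_arm([
  {"xyz": [2, -2.3, 0], "delta_rot": [0, 0, 0], "fingers": 1},
  {"xyz": [3.9, -4.6, 0], "delta_rot": [0, 0, 0], "fingers": 1},
  {"xyz": [3.9, -4.6, 3], "delta_rot": [0, 0, 0], "fingers": 1},
  {"xyz": [3.9, -4.6, 7], "delta_rot": [0, 0, 0], "fingers": 1},
  {"xyz": [3.9, -4.6, 10], "delta_rot": [0, 0, 0], "fingers": 1},
])

```text
clock: 7.53
tcp_pos: [0.6666, 0.0054, 0.1466]
orientation: [-3.127, -0.254, -0.013]
contact_force: [-0.3, -1.1, -1.5]
grip_width: 0.0001
```

```bash
python3 go.py .667 .002 .055;  python3 - <<'E'
from h import *
f=imaging.grab_frame("top"); a=cv2.resize(f[130:250,250:370],None,fx=3.3,fy=3.3,interpolation=cv2.INTER_CUBIC); f=imaging.grab_frame("side")
b=cv2.resize(f[210:330,300:420],None,fx=3.3,fy=3.3,interpolation=cv2.INTER_CUBIC)
cv2.imwrite("pics/c8.png",cv2.hconcat([a,b]))
E
```

```text
7.5333 [0.6666 0.0054 0.1466] yaw 9.3 tilt [ 0.008  0.005 -1.   ] [-0.3 -1.1 -1.5] 0.00011297691057074997
tool cm [-0.09  0.38  9.16]
```

View pics/c8.png

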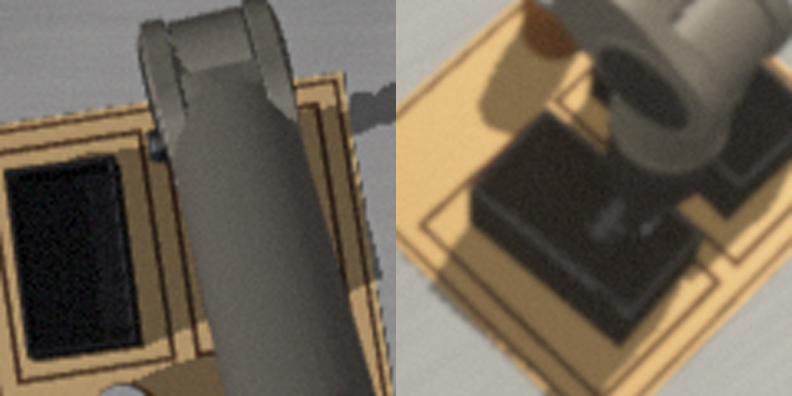

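Shut fingertips hang over the tin's open mouth (right half, ~(605,235)), clear of the walls. Descending.

>>> jog_arm([
  {"xyz": [0, 0.4, 2], "delta_rot": [0, 0, 1], "fingers": 1},
  {"xyz": [0, 0.4, 4], "delta_rot": [0, 0, 1], "fingers": 1},
  {"xyz": [0, 0.4, 6], "delta_rot": [0, 0, 1], "fingers": 1},
  {"xyz": [0, 0.4, 8], "delta_rot": [0, 0, 1], "fingers": 1},
  {"xyz": [0, 0.4, 9], "delta_rot": [0, 0, 1], "fingers": 1},
])

```text
clock: 8.05
tcp_pos: [0.663, 0.0016, 0.0528]
orientation: [-3.129, -0.227, 0.004]
contact_force: [-0.8, -0.3, -0.9]
grip_width: 0.0
```

>>> jog_arm([
  {"xyz": [0, 0.4, 0], "delta_rot": [0, 0, 0], "fingers": 1},
  {"xyz": [0, 0.9, 0], "delta_rot": [0, 0, 0], "fingers": 1},
  {"xyz": [0, 1.4, 0], "delta_rot": [0, 0, 0], "fingers": 1},
  {"xyz": [0, 1.9, 0], "delta_rot": [0, 0, 0], "fingers": 1},
  {"xyz": [0, 2.4, 0], "delta_rot": [0, 0, 0], "fingers": 1},
])

```text
clock: 8.47
tcp_pos: [0.6675, -0.0233, 0.0542]
orientation: [-3.129, -0.226, 0.0]
contact_force: [0.6, 0.1, -0.5]
grip_width: -0.0002
```

```bash
python3 go.py .667 .002 .055;  python3 - <<'E'
from h import *
f=imaging.grab_frame("side")
b=cv2.resize(f[230:350,300:460],None,fx=5,fy=5,interpolation=cv2.INTER_CUBIC)
cv2.imwrite("pics/c9.png",b)
E
```

```text
8.4667 [ 0.6675 -0.0233  0.0542] yaw 8.25 tilt [-0.     0.004 -1.   ] [ 0.6  0.1 -0.5] -0.00020195638636112093
tool cm [ 0.31 -2.51 -0.07]
```

View pics/c9.png

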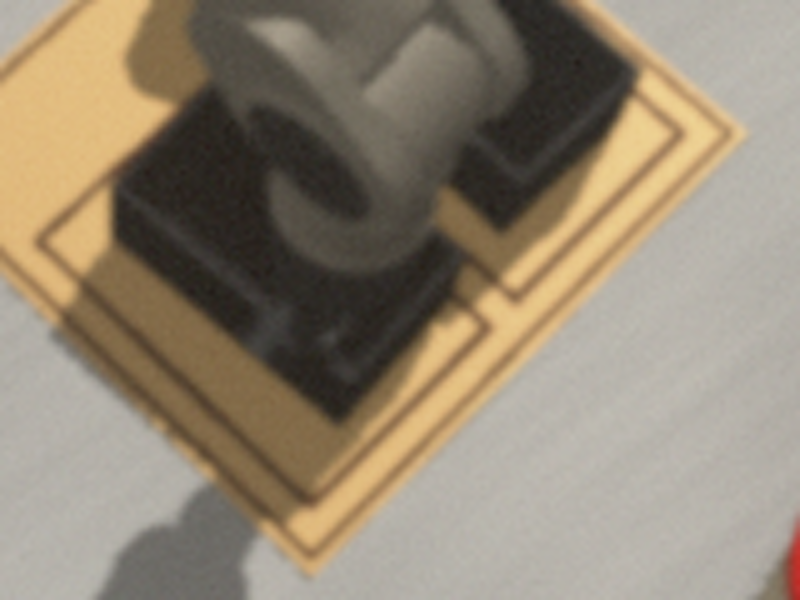

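Tin unmoved so far (near corner still at crop (340,420)). There should be ~7 mm to contact, then ~10 mm of nudge.

>>> jog_arm([
  {"xyz": [0, 0.3, 0], "delta_rot": [0, 0, 0], "fingers": 1},
  {"xyz": [0, 0.6, 0], "delta_rot": [0, 0, 0], "fingers": 1},
  {"xyz": [0, 0.9, 0], "delta_rot": [0, 0, 0], "fingers": 1},
  {"xyz": [0, 1.2, 0], "delta_rot": [0, 0, 0], "fingers": 1},
  {"xyz": [0, 1.4, 0], "delta_rot": [0, 0, 0], "fingers": 1},
])

```text
clock: 8.93
tcp_pos: [0.6699, -0.0381, 0.0541]
orientation: [-3.13, -0.225, -0.001]
contact_force: [0.9, 1.9, 1.8]
grip_width: 0.0
```

```bash
python3 go.py .667 .002 .055;  python3 - <<'E'
from h import *
f=imaging.grab_frame("side")
b=cv2.resize(f[230:350,300:460],None,fx=5,fy=5,interpolation=cv2.INTER_CUBIC)
cv2.imwrite("pics/c10.png",b)
E
```

```text
8.9333 [ 0.6699 -0.0381  0.0541] yaw 8.21 tilt [ 0.     0.004 -1.   ] [0.9 1.9 1.8] 3.761766173629779e-05
tool cm [ 0.28 -4.01 -0.07]
```

View pics/c10.png

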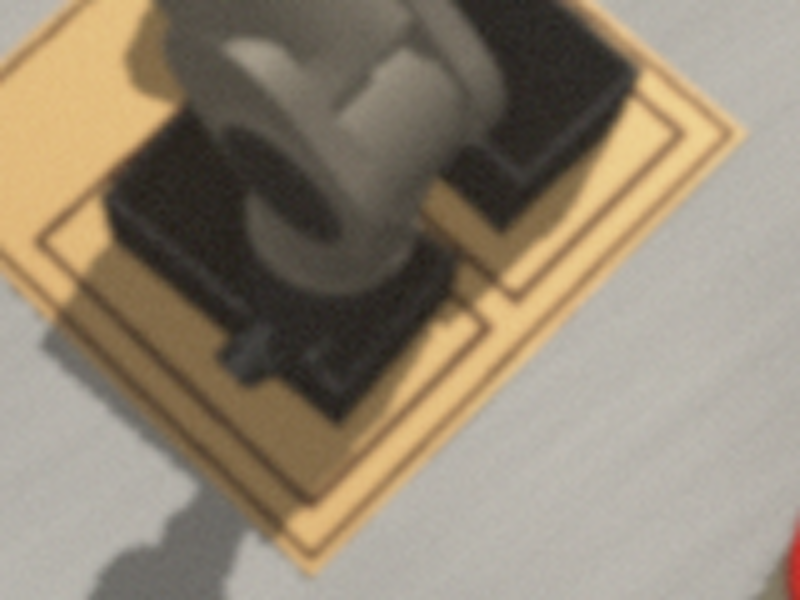

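The right wall looks foreshortened while its bottom edge hasn't moved, so the tin is rolling onto its right edge instead of sliding. Backing off gently.

>>> jog_arm([
  {"xyz": [0, -0.2, 0], "delta_rot": [0, 0, 0], "fingers": 1},
  {"xyz": [0, -0.5, 0], "delta_rot": [0, 0, 0], "fingers": 1},
  {"xyz": [0, -0.9, 0], "delta_rot": [0, 0, 0], "fingers": 1},
  {"xyz": [0, -1.3, 0], "delta_rot": [0, 0, 0], "fingers": 1},
  {"xyz": [0, -1.8, 0], "delta_rot": [0, 0, 0], "fingers": 1},
])

```text
clock: 9.4
tcp_pos: [0.667, -0.0213, 0.0538]
orientation: [-3.131, -0.223, 0.0]
contact_force: [0.2, -0.2, 0.2]
grip_width: -0.0001
```

```bash
python3 go.py .667 .002 .055;  python3 - <<'E'
from h import *
f=imaging.grab_frame("side")
b=cv2.resize(f[230:350,300:460],None,fx=5,fy=5,interpolation=cv2.INTER_CUBIC)
cv2.imwrite("pics/c11.png",b)
E
```

```text
9.4 [ 0.667  -0.0213  0.0538] yaw 8.15 tilt [-0.     0.003 -1.   ] [ 0.2 -0.2  0.2] -5.0330086767293384e-05
tool cm [ 0.33 -2.31 -0.11]
```

View pics/c11.png

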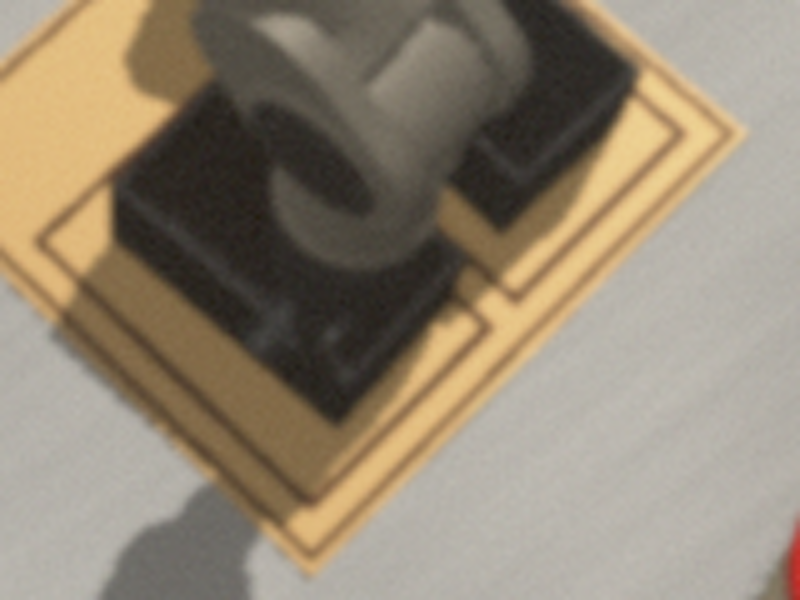

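It settled back exactly where it lay (corners (115,190) and (340,420) again). The mat grips well and the contact was up at the rim. I'll lean the tool 15° so the tip leads and touches the wall low down, where the tin can only slide.

>>> jog_arm([
  {"xyz": [-0.3, -0.3, -0.5], "delta_rot": [-4, 0, 0], "fingers": 1},
  {"xyz": [-0.6, -0.6, -0.5], "delta_rot": [-8, 0, 0], "fingers": 1},
  {"xyz": [-0.8, -0.6, -0.5], "delta_rot": [-12, 0, 0], "fingers": 1},
  {"xyz": [-0.8, -0.6, -0.5], "delta_rot": [-15, 0, 0], "fingers": 1},
  {"xyz": [-0.8, -0.6, -0.5], "delta_rot": [-15, 0, 0], "fingers": 1},
])

```text
clock: 9.87
tcp_pos: [0.6576, -0.0101, 0.0582]
orientation: [2.876, 0.217, 0.027]
contact_force: [-0.2, 1.9, -0.6]
grip_width: 0.0001
```

```bash
cat > loc.py <<'E'
from h import *
import sys
o=r.get_obs();M=R.from_rotvec(o['orientation']).as_matrix()
T=np.array([.6134,-.0092]);a=.2114;L=np.array([[np.cos(a),-np.sin(a),0],[np.sin(a),np.cos(a),0],[0,0,1]])
print("tip in tin axes",(L.T@(o['tcp_pos']-np.r_[T,0])*1000).round(1),"toolz",(L.T@M[:,2]).round(3),o['contact_force'].round(1))
t=np.array(sys.argv[1:4],float)/1000
print("tool cm",(M.T@(L@t+np.r_[T,0]-o['tcp_pos'])*100).round(2))
E
python3 loc.py 45 -25 32
```

```text
tip in tin axes [ 43.  -10.1  58.2] toolz [-0.016 -0.255 -0.967] [-0.2  1.9 -0.6]
tool cm [0.29 0.76 2.91]
```

>>> jog_arm([
  {"xyz": [0.1, 0.2, 0.7], "delta_rot": [0, 0, 0], "fingers": 1},
  {"xyz": [0.2, 0.4, 1.4], "delta_rot": [0, 0, 0], "fingers": 1},
  {"xyz": [0.3, 0.6, 2.1], "delta_rot": [0, 0, 0], "fingers": 1},
  {"xyz": [0.3, 0.8, 2.9], "delta_rot": [0, 0, 0], "fingers": 1},
  {"xyz": [0.3, 0.8, 2.9], "delta_rot": [0, 0, 0], "fingers": 1},
])

```text
clock: 10.28
tcp_pos: [0.6617, -0.028, 0.0303]
orientation: [2.875, 0.212, 0.022]
contact_force: [0.4, -0.6, 0.4]
grip_width: 0.0001
```

```bash
python3 loc.py 45 -35 32;python3 - <<'E'
from h import *
f=imaging.grab_frame("side")
b=cv2.resize(f[230:350,300:460],None,fx=5,fy=5,interpolation=cv2.INTER_CUBIC)
cv2.imwrite("pics/c12.png",b)
E
```

```text
tip in tin axes [ 43.3 -28.5  30.3] toolz [-0.02  -0.255 -0.967] [ 0.4 -0.6  0.4]
tool cm [ 0.21  0.66 -0.01]
```

View pics/c12.png

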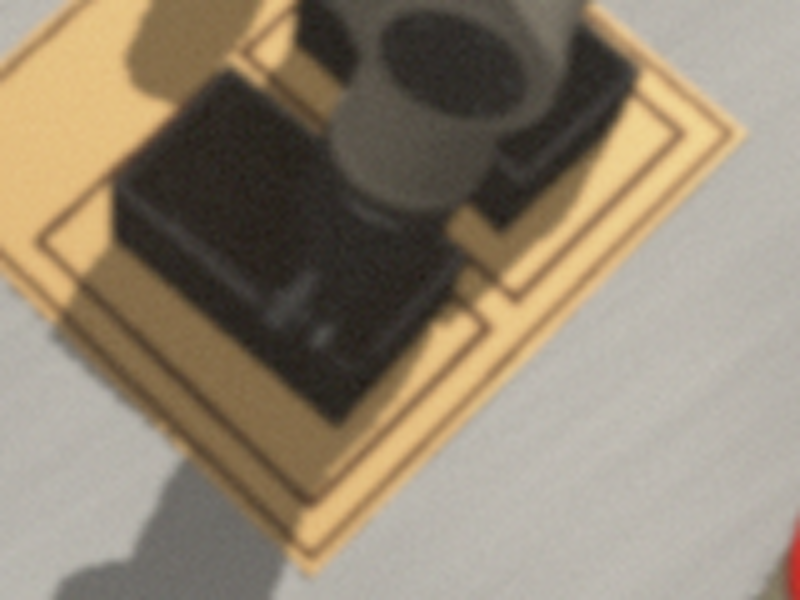

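>>> jog_arm([
  {"xyz": [0, 0.25, 0.06], "delta_rot": [0, 0, 0], "fingers": 1},
  {"xyz": [0, 0.5, 0.12], "delta_rot": [0, 0, 0], "fingers": 1},
  {"xyz": [0, 0.7, 0.18], "delta_rot": [0, 0, 0], "fingers": 1},
  {"xyz": [0, 0.9, 0.24], "delta_rot": [0, 0, 0], "fingers": 1},
  {"xyz": [0, 1.0, 0.26], "delta_rot": [0, 0, 0], "fingers": 1},
])

```text
clock: 10.75
tcp_pos: [0.6636, -0.0371, 0.0313]
orientation: [2.876, 0.213, 0.024]
contact_force: [0.0, 2.7, 1.2]
grip_width: 0.0003
```

```bash
python3 loc.py 45 -35 32;python3 - <<'E'
from h import *
f=imaging.grab_frame("side")
b=cv2.resize(f[230:350,300:460],None,fx=5,fy=5,interpolation=cv2.INTER_CUBIC)
cv2.imwrite("pics/c13.png",b)
E
```

```text
tip in tin axes [ 43.3 -37.8  31.3] toolz [-0.019 -0.255 -0.967] [0.  2.7 1.2]
tool cm [ 0.15 -0.27 -0.15]
```

View pics/c13.png

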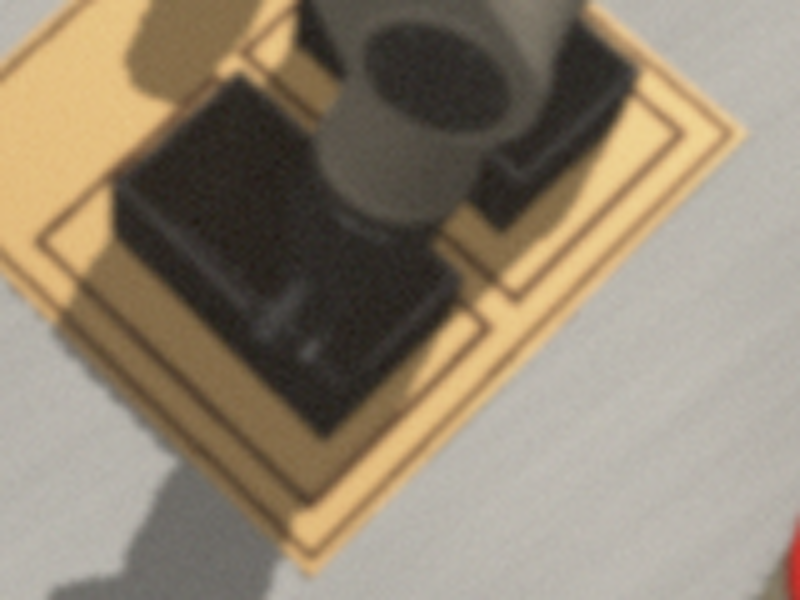

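This time it slid flat. The far right corner moved from (340,420) to (325,437), and the wall is now nearly parallel to the line. Backing off and lifting out.

>>> jog_arm([
  {"xyz": [0, -0.4, -0.1], "delta_rot": [0, 0, 0], "fingers": 1},
  {"xyz": [0, -0.8, -0.2], "delta_rot": [0, 0, 0], "fingers": 1},
  {"xyz": [0, -1.2, -0.8], "delta_rot": [0, 0, 0], "fingers": 1},
  {"xyz": [0, -1.5, -2], "delta_rot": [3, 0, 0], "fingers": 1},
  {"xyz": [0, -1.5, -4], "delta_rot": [6, 0, 0], "fingers": 1},
])

```text
clock: 11.22
tcp_pos: [0.6584, -0.0099, 0.0647]
orientation: [2.982, 0.227, 0.008]
contact_force: [1.6, -0.7, 0.3]
grip_width: 0.0002
```

```bash
python3 loc.py 40 -10 240
```

```text
tip in tin axes [ 43.9 -10.1  64.7] toolz [-0.015 -0.15  -0.989] [ 1.6 -0.7  0.3]
tool cm [ -0.5    2.65 -17.33]
```

>>> jog_arm([
  {"xyz": [0, 0.4, -3], "delta_rot": [3, 0, 0], "fingers": 1},
  {"xyz": [0, 1, -7], "delta_rot": [6, 0, 0], "fingers": 1},
  {"xyz": [0, 1.5, -10.5], "delta_rot": [9, 0, 0], "fingers": 1},
  {"xyz": [0, 2.1, -14], "delta_rot": [9, 0, 0], "fingers": 1},
  {"xyz": [0, 2.6, -17.5], "delta_rot": [9, 0, 0], "fingers": 1},
])

```text
clock: 11.63
tcp_pos: [0.6592, -0.0106, 0.2439]
orientation: [-3.127, -0.233, 0.01]
contact_force: [1.2, 0.4, -0.6]
grip_width: -0.0
```

>>> jog_arm([
  {"xyz": [-2, 3.5, -1], "delta_rot": [0, 0, 0], "fingers": 1},
  {"xyz": [-4, 7, -1], "delta_rot": [0, 0, 0], "fingers": 1},
  {"xyz": [-6, 10.5, -1], "delta_rot": [0, 0, 0], "fingers": 1},
  {"xyz": [-8, 14, -1], "delta_rot": [0, 0, 0], "fingers": 1},
  {"xyz": [-10, 17.5, -1], "delta_rot": [0, 0, 0], "fingers": 1},
])

```text
clock: 12.05
tcp_pos: [0.5853, -0.1997, 0.2542]
orientation: [-3.128, -0.234, 0.01]
contact_force: [1.0, -0.7, -0.2]
grip_width: -0.0001
```

>>> jog_arm([
  {"xyz": [-2, 3.5, 0], "delta_rot": [0, 0, 0], "fingers": 1},
  {"xyz": [-4, 7, 0], "delta_rot": [0, 0, 0], "fingers": 1},
  {"xyz": [-6, 10.5, 0], "delta_rot": [0, 0, 0], "fingers": 1},
  {"xyz": [-8, 14, 0], "delta_rot": [0, 0, 0], "fingers": 1},
  {"xyz": [-9, 17, 0], "delta_rot": [0, 0, 0], "fingers": 1},
])

```text
clock: 12.47
tcp_pos: [0.5189, -0.3844, 0.2544]
orientation: [-3.129, -0.23, 0.012]
contact_force: [0.6, -0.7, -0.1]
grip_width: 0.0002
```

```bash
python3 go.py; python3 - <<'E'
from h import *
f=imaging.grab_frame("top");cv2.imwrite("pics/t14.png",f); cv2.imwrite("pics/t14c.png",cv2.resize(f[140:285,225:385],None,fx=5,fy=5,interpolation=cv2.INTER_CUBIC)[:600,:800]); f=imaging.grab_frame("side");cv2.imwrite("pics/s14.png",f)
E
```

```text
12.4667 [ 0.5189 -0.3844  0.2544] yaw 8.42 tilt [-0.008  0.003 -1.   ] [ 0.6 -0.7 -0.1] 0.00024528607575596866
```

View pics/t14c.png

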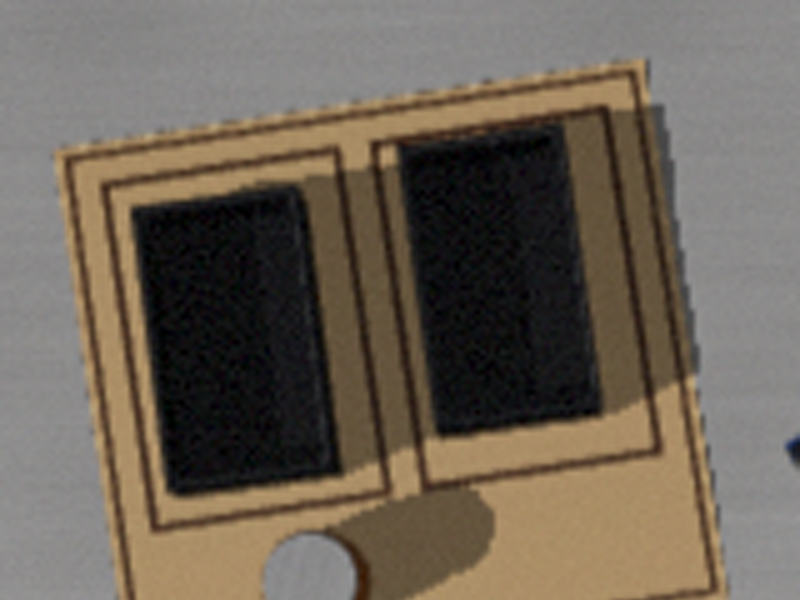

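View pics/s14.png

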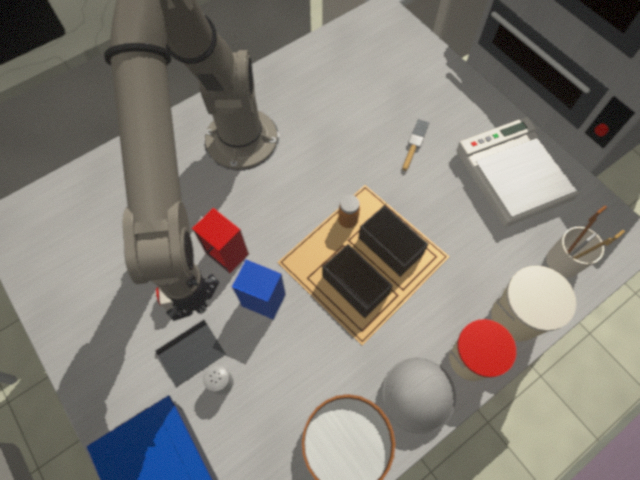

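```bash
python3 - <<'E'
from lie import *
t=lambda u:(np.array(u,float)-2)/5+[225,140]
refit(t([(400,147),(562,124),(602,411),(438,437)]))
a=cv2.imread("pics/t14.png").astype(int);b=cv2.imread("pics/top0.png").astype(int)
E
```

```text
[ 0.61763095 -0.01353274  0.12663206] -0.5602348109636583 [-0.7  0.4  0.5  0.3  0.6 -0.1 -0.4 -0.6]
[[ 87.1  57.2]
 [ 86.1 -42.8]
 [-83.9 -41.1]
 [-82.9  58.9]]
```

```bash
python3 -c "
from bench import r
print(r.hand_in())"
```

```text
the job is handed in; nothing more can be done
None
```

The black tin is tipped over and lies on its bottom, mouth up, wholly inside the right-hand outline. I handed the job in at about 12.5 s.

- **Tipping:** I pushed the rim with the spread fingertips until the tin fell on its own. It landed inside but turned 4.3°, with its far left corner only about 1 mm from the line's inside edge.
- **Straightening:** I nudged the inside of the right wall with the shut fingertips, without gripping. The first nudge touched near the rim and began to roll the tin onto its right edge. I backed off and it settled where it had been. A second, lower nudge slid it flat.
- **Last check (top camera):** The tin is 0.6° off the outline. Its corners are at most 87 mm from the centre lengthwise and 59 mm sideways, against 105 mm and 70 mm for the inside of the line. This fit used only the top camera; the side picture agrees by eye.
- **Everything else:** tin_b, the jar and the other things looked unmoved in the last pictures. The timer was partly hidden by the gripper, but I moved nothing near it. The arm was clear of everything.

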